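# Make up the two treatment kits in the fossil workroom

## Task

Make up the two treatment kits from the stock laid out between the two trays: into the blue tray, for gluing the shark tooth: the resin jar with the white lid into the large round well and the flat yellow brush into the long groove; into the yellow tray, for cleaning the ammonite: the solvent jar with the red lid into the large round well, the black stand loupe upright into the small round well and the red and white toothbrush into the long groove. Everything must sit right down in its cut-out, the glass is to be kept upright and set down, not dropped, and the two fossils stay lying in their pockets.

Things in the scene. Friction and masses are not known exactly. Their poses are not given: they have to be found in the camera images.
- jar_resin: Glass jar with white screw lid, creamy contents, standing; diameter 62 mm (lid 60 mm), 79 mm high, about 0.16 kg. Origin at the centre of its underside, z up along its axis.
- jar_solvent: Glass jar with dark red screw lid, white inside, standing; diameter 52 mm (lid 50 mm), 67 mm high, about 0.16 kg. Origin at the centre of its underside, z up along its axis.
- loupe: Black round stand loupe (short cylinder with a slight waist), standing; diameter 36 mm, 27 mm high. Origin at the centre of its underside, z up. Hold it by its upper 15 mm: in the small well its lower 10 mm is below the foam, with no room for fingers.
- brush_yellow: Flat bristle brush lying on the table, yellow handle with a red end, white ferrule, dark bristles; 201 mm long along its y axis (handle end at +y, bristles at -y), handle 16 mm wide and 15 mm high, head up to 24 mm wide. Origin at the middle of its length on its underside, within the handle (the handle runs from y -27 to y 101 mm). It may lie in the groove either way round.
- toothbrush: Red and white toothbrush lying on the table, 195 mm long along its y axis, 17 mm wide and 17 mm high. Origin at the middle of its length on its underside. It may lie in the groove either way round.
- tray_blue: Blue-rimmed kit tray, fixed, 173 (x) x 250 (y, roughly away from the robot), origin under its centre; rim 26 mm high, dark foam top z 22. Foam cut-outs in tray frame, mm, alike in both: round jar well dia 74 at x 33.5 y -74, floor z 4; small round well dia 52 at x 33.5 y 72, floor z 12; square fossil pocket at x 42.5 y 0; tool groove along y at x -40.5, 36 wide, y -110 to 110, floor z 12.
- tray_yellow: Yellow-rimmed kit tray, same size, frame and cut-outs as the blue one (the cut-outs show the backing in the rim colour). In both trays a finger cut-out crosses the middle of the tool groove (x -80 to -3, y -31 to 31 mm, floor z 6), so that fingers can stand beside the tool there. The tray's yaw is about 90 degrees, give or take 12; which tray is on the left varies.
- shark_tooth: Dark brown triangular fossil tooth, 42 x 36 x 10 mm, lying loose in the fossil pocket of the blue tray; origin at the centre of its underside. It stays there.
- ammonite: Grey-brown coiled fossil, 40 x 48 x 14 mm, lying loose in the fossil pocket of the yellow tray; origin at the centre of its underside. It stays there.

How it is judged (in metres and radians):
At the end, for the whole second after the job is handed in: Each thing in its own cut-out, released, at rest: jars and loupe upright (0.1 rad), foot within 4 mm of the well floor, resin jar within 10, solvent jar 14, loupe 12 mm of centre; brushes level in their grooves, within 14 mm of the line, 21 mm of the middle; fossils flat in their pockets (x of jar_resin in the frame of tray_blue between 0.0235 and 0.0435 m and y of jar_resin in the frame of tray_blue between -0.084 and -0.064 m and z of jar_resin in the frame of tray_blue below 0.008 m and angle between each of jar_resin, jar_solvent, loupe's own z axis and vertical below 0.1 rad and x of brush_yellow in the frame of tray_blue between -0.0545 and -0.0265 m and y of brush_yellow in the frame of tray_blue between -0.021 and 0.021 m and z of brush_yellow in the frame of tray_blue below 0.021 m and angle between brush_yellow's own y axis and vertical between 1.52 and 1.62 rad and angle between the y axis of brush_yellow and the y axis of tray_blue, either way round below 0.13 rad and x of jar_solvent in the frame of tray_yellow between 0.0195 and 0.0475 m and y of jar_solvent in the frame of tray_yellow between -0.088 and -0.06 m and z of jar_solvent in the frame of tray_yellow below 0.008 m and x of loupe in the frame of tray_yellow between 0.0215 and 0.0455 m and y of loupe in the frame of tray_yellow between 0.06 and 0.084 m and z of loupe in the frame of tray_yellow below 0.016 m and x of toothbrush in the frame of tray_yellow between -0.0545 and -0.0265 m and y of toothbrush in the frame of tray_yellow between -0.021 and 0.021 m and z of toothbrush in the frame of tray_yellow below 0.021 m and angle between toothbrush's own y axis and vertical between 1.52 and 1.62 rad and angle between the y axis of toothbrush and the y axis of tray_yellow, either way round below 0.13 rad and x of shark_tooth in the frame of tray_blue between 0.0275 and 0.0575 m and y of shark_tooth in the frame of tray_blue between -0.015 and 0.015 m and z of shark_tooth in the frame of tray_blue below 0.018 m and angle between each of shark_tooth, ammonite's own z axis and vertical below 0.35 rad and x of ammonite in the frame of tray_yellow between 0.0275 and 0.0575 m and y of ammonite in the frame of tray_yellow between -0.015 and 0.015 m and z of ammonite in the frame of tray_yellow below 0.018 m and linear speed of each of jar_resin, jar_solvent, loupe, brush_yellow, toothbrush below 0.02 m/s); the robot touches nothing.
It fails at once if a jar is tipped by more than 0.6 rad (angle between any of jar_resin, jar_solvent's own z axis and vertical above 0.6 rad).
It fails at once if a jar or the loupe is dropped (falls freely at more than 0.7 m/s, a fall of about 25 mm) ((linear speed of jar_resin above 0.7 m/s and contact force between the fingers and jar_resin below 0.05 N) or (linear speed of jar_solvent above 0.7 m/s and contact force between the fingers and jar_solvent below 0.05 N) or (linear speed of loupe above 0.7 m/s and contact force between the fingers and loupe below 0.05 N)).
It also fails if it takes over 125 s, if anything falls off the work surface, if the arm or the gripper's body presses on something with over 40 N, if the wrist force passes 120 N, or if a joint passes its speed limit or range.

## Robot

A 6-joint arm with a two-finger parallel gripper is mounted at the origin on a cart in front of the work surface, level with it; the furniture and walls round the work are solid. World frame = base frame: x ahead of the robot, y to its left, z up, the work surface at z = 0. Lengths are in mm, angles in rad, forces in N, time in s.
With the tool pointing down it reaches from about 300 to 775 mm from the base axis. Payload 14.6 kg.
Tool frame: the origin (TCP) lies at the very end of the fingers, on their centre line; the grasp point (between the pads) lies 19 mm behind it; z points along the fingers, y is the line along which they close (so a half turn about z gives the same grasp; the last joint's range is limited). The gripper opens to 85 mm and grips with 20 to 120 N. Pads are 22 mm wide; open, the fingers measure 114 mm over their backs; the gripper's body (76 mm by 85 mm) begins 54 mm behind the grasp point. The pads swing forward as they close: fully open they stand 13 mm farther back than shut.
Start: joints at [-1.33, 0.3, 1.521, -0, 1.321, -0.067], TCP at [166.623, -524.143, 231.281] pointing down, gripper open.
Joint ranges: [-3.03, 3.03], [-0.79, 2.21], [0.23, 2.52], [-1.04, 4.18], [0, 3.07], [-2.55, 2.55]. Speed limits (rad/s): [2.22, 2.22, 2.57, 3.14, 3.14, 3.14].

## Interface

Orientations are given as a rotation vector (axis times angle).
In Python, from workcell import arm gives the robot as it stands.
- The arm moves only by the tool step_arm, never from a script. Its argument "motion" is one flat list of numbers, 7 for each row, row after row: the turn, a rotation vector about the tool's x, y, z in units of 5 degrees (1.0 is 5 degrees), then the shift along the tool's x, y, z in units of 30 mm (1.0 is 30 mm), then the finger opening in mm, from 0 to 85.4. In form: [ax, ay, az, dx, dy, dz, grip, ax, ay, az, dx, dy, dz, grip, ...]. A call has 1 to 20 rows; each row shifts and turns the commanded pose from where the row before left it, along the tool's axes as they then stand; what a row does not reach is not made up. A row lasts 1/10 s, in which the tool goes at most 50 mm and 8.59 degrees, less where a joint would pass 70% of its speed; a pose out of reach is approached as far as the arm can. A call is refused whole if a number of a shift passes 1 or a number of a turn 1, either way. A call with a gripper value outside its range is refused whole. The fingers move at their own pace and stop on an object; "squeeze" is the grip in N (left out, the last holds). Time passes only in rows, so rows that do not move let the fingers close. It gives the time, the measured TCP pose, the force, the opening and the grip force at its end, in the units of the state.
- arm.read_state(): the state, without advancing time (a new reading comes with each control period).
- arm.grab_frame(name): name is "side" or "top"; returns the picture (480x640x3 uint8, red, green, blue); there is no depth.
- arm.calibration(name): a dict with "camera_matrix" (3x3 intrinsics, pixels), "R" (3x3) and "t" (3): a world point X has camera coordinates R X + t. Camera axes: x right, y down, z forward; pixel columns grow to the right and rows downward; lengths in mm; the calibration is good to about 2 mm. A picture is of the moment at which its call begins. calibration takes no time and is no camera call.
- arm.sign_off(): hands the job in; it is judged then, once.
Trained networks look in the newest picture that a camera, given by its name, has taken for a name from the list of things; names that differ only in an ending like _2 or _b are one class to them, and where a whole thing is asked for, a point or a joint stands for the part that bears it (a point fixed in the world has none). Each returns a list of dicts, best first, with "p" (0 to 1); they miss things now and then, are a little off and sometimes report something else, mostly with a low value. They report only what shows in the picture. A call takes as long as a camera call.
- arm.recognise(name, camera): "box" ([left, top, width, height] in pixels, round what is visible of it).
- arm.place_of(name, camera): "point" ([column, row] in pixels: a listed point, or the origin of a listed thing).
The state is a dict: "t": time; "joint_positions": joint angles; "qvel": joint speeds; "effort": joint torques, N m; "tcp_pos": TCP position; "tool_rot": TCP orientation; "contact_force": force on the tool from outside, world axes, zero at the start; "ft_torque": the same for the moment, N m; "opening": finger opening in mm; "gripper_force": force on a finger pad.
Only numpy, scipy, OpenCV 4.12 (cv2) and the standard library are available. Lean on these libraries where they do the work, as an engineer would, in place of code of your own. Each camera call takes 0.05 s, during which the arm holds its last target. There are 200 camera calls.

## Working session

There is one attempt and no reset: what is moved stays moved. The work goes in short steps, Python scripts to look and compute and a tool call to move; the robot and the scene stay as the last step left them, time stands still between calls to the robot, and variables do not carry over. Pictures are saved under pics/ and viewed, at most 16 in all, crops included, and the job is handed in when it is done.

Besides the shell and the picture viewer there is one more tool, called after ">>>" as a command line: name --argument value ..., lists and objects as JSON in quotes. step_arm: Moves the arm, as the interface text tells. Its arguments: {"type":"object","properties":{"motion":{"type":"array"},"squeeze":{"type":"number"}},"required":["motion"]}

```bash
ls; mkdir -p pics
python3 - <<'E'
from workcell import arm
import cv2
for n in("top","side"):
    f=arm.grab_frame(n); cv2.imwrite(f"pics/{n}0.png",f[:,:,::-1])
    c=arm.calibration(n); print(n,c)
s=arm.read_state(); print(s)
for n in ["jar_resin","jar_solvent","loupe","brush_yellow","toothbrush","tray_blue","tray_yellow","shark_tooth","ammonite"]:
    for c in("top","side"):
        r=arm.place_of(n,c)[:2]; print(n,c,[(x["p"],x["point"]) for x in r])
E
```

```text
pics
top {'camera_matrix': array([[601.81504577,   0.        , 322.04471396],
       [  0.        , 601.81504577, 242.60118241],
       [  0.        ,   0.        ,   1.        ]]), 'R': array([[ 0.02430742, -0.99937586,  0.02563284],
       [-0.99512176, -0.02664032, -0.09498931],
       [ 0.09561289, -0.02319885, -0.99514822]]), 't': array([  -7.77356328,  555.60308855, 1231.19755632])}
side {'camera_matrix': array([[536.89495605,   0.        , 329.69903787],
       [  0.        , 536.89495605, 236.27649204],
       [  0.        ,   0.        ,   1.        ]]), 'R': array([[-0.99217855, -0.1245553 ,  0.00822831],
       [-0.08240655,  0.60406702, -0.79266146],
       [ 0.09375974, -0.78713977, -0.60960651]]), 't': array([ 549.47423758,   68.39683434, 1165.14290915])}
{'t': 0.1, 'joint_positions': array([-1.32961934e+00,  3.00405947e-01,  1.52150691e+00, -2.73635393e-06,
        1.32069288e+00, -6.65743683e-02]), 'qvel': array([ 2.03625150e-03, -1.01285372e-03, -3.41128507e-03, -5.78680242e-05,
        5.14930861e-05,  1.21533216e-03]), 'effort': array([ 3.01100401e-03, -5.44376493e
[... 511 characters left out ...]
.8]), (0.32, [322.9, 307.7])]
jar_solvent side [(0.92, [273.2, 289.6])]
loupe top [(0.52, [396.6, 187.9])]
loupe side [(0.52, [285.9, 203.3])]
brush_yellow top [(0.9, [320.5, 309.5]), (0.72, [162.3, 271.7])]
brush_yellow side [(0.64, [381.3, 248.1])]
toothbrush top [(0.78, [326.3, 271.5]), (0.29, [254.3, 201.3])]
toothbrush side [(0.64, [346.9, 241.9])]
tray_blue top [(0.8, [471.2, 268.1])]
tray_blue side [(0.82, [356.5, 178.9])]
tray_yellow top [(0.95, [183.6, 276.3])]
tray_yellow side [(0.94, [350.0, 352.7])]
shark_tooth top [(0.48, [452.0, 267.7])]
shark_tooth side [(0.63, [358.0, 182.0]), (0.27, [359.4, 179.1])]
ammonite top [(0.58, [159.1, 272.1])]
ammonite side [(0.66, [340.6, 362.3])]
```

View pics/top0.png

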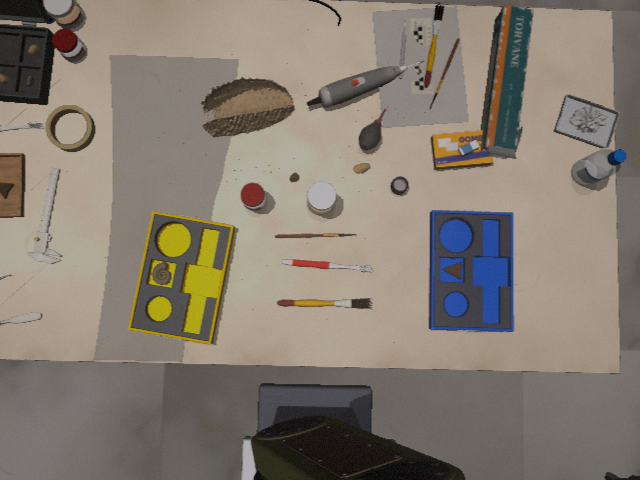

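View pics/side0.png

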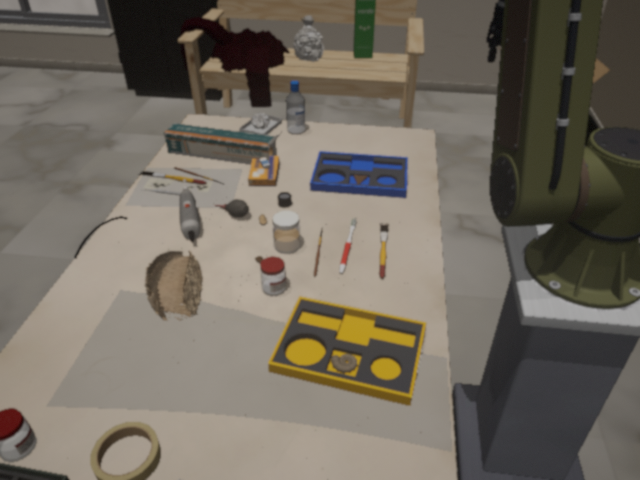

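The yellow tray is on the left (centre about col 183, row 277) and the blue one on the right (about 471, 270). Between them, in the top view:
- red jar lid at (253,195)
- white jar lid at (321,196)
- loupe at (399,185)
- toothbrush at row 266, with its head on the right
- yellow brush at row 303, bristles on the right

The thin brush at row 236 is a distractor.

```bash
cat > h.py <<'E'
import numpy as np, cv2
from workcell import arm
from scipy.spatial.transform import Rotation as Ro
def proj(n,X):
    c=arm.calibration(n); p=c["camera_matrix"]@(c["R"]@np.array(X,float)+c["t"]); return p[:2]/p[2]
def unproj(n,px,z):
    c=arm.calibration(n); d=c["R"].T@np.linalg.inv(c["camera_matrix"])@np.array([px[0],px[1],1.]); o=-c["R"].T@c["t"]
    return o+d*(z-o[2])/d[2]
def tri(p1,p2):
    A=[];b=[]
    for n,px in(("top",p1),("side",p2)):
        c=arm.calibration(n); d=c["R"].T@np.linalg.inv(c["camera_matrix"])@np.array([px[0],px[1],1.]); d/=np.linalg.norm(d)
        o=-c["R"].T@c["t"]; P=np.eye(3)-np.outer(d,d); A.append(P); b.append(P@o)
    A=np.vstack(A); b=np.hstack(b); x=np.linalg.lstsq(A,b,rcond=None)[0]; return x, np.linalg.norm(A@x-b)
def blob(img,lo,hi,roi):
    x,y,w,h=roi; m=np.zeros(img.shape[:2],np.uint8); hsv=cv2.cvtColor(img,cv2.COLOR_RGB2HSV)
    m[y:y+h,x:x+w]=cv2.inRange(hsv,np.array(lo),np.array(hi))[y:y+h,x:x+w]
    c=max(cv2.findContours(m,cv2.RETR_EXTERNAL,cv2.CHAIN_APPROX_NONE)[0],key=cv2.contourArea)
    return c
E
python3 - <<'E'
from h import *
T=cv2.cvtColor(cv2.imread("pics/top0.png"),cv2.COLOR_BGR2RGB);S=cv2.cvtColor(cv2.imread("pics/side0.png"),cv2.COLOR_BGR2RGB)
Y=((20,150,60),(35,255,255));B=((100,120,40),(125,255,255))
def tray(img,n,rng,roi):
    c=blob(img,*rng,roi); P=np.array([unproj(n,p[0],26)[:2] for p in cv2.convexHull(c)],np.float32)
    return cv2.minAreaRect(P)
for nm,rng,rt,rs in(("yellow",Y,(110,190,140,170),(250,280,200,140)),("blue",B,(415,195,115,150),(300,140,120,70))):
    print(nm,tray(T,"top",rng,rt),tray(S,"side",rng,rs))
    for z in(0,26):pass
def cen(c): 
    x,y,w,h=cv2.boundingRect(c); e=cv2.fitEllipse(c); return e
R1=((0,120,40),(8,255,255))
rt=cen(blob(T,(0,100,40),(8,255,255),(230,170,45,50))); rs=cen(blob(S,(0,100,40),(8,255,255),(250,245,50,45)))
print("red lid",rt,rs,tri(rt[0],rs[0]))
wt=cen(blob(T,(0,0,170),(180,40,255),(300,170,45,45))); ws=cen(blob(S,(0,0,150),(180,45,255),(265,205,40,25)))
print("white lid",wt,ws,tri(wt[0],ws[0]))
lt=cen(blob(T,(0,0,0),(180,255,75),(380,165,40,40))); ls=cen(blob(S,(0,0,0),(180,255,75),(270,185,30,30)))
print("loupe",lt,ls,tri(lt[0],ls[0]))
# brushes: saturated/dark contrast
for nm,roi,lo,hi in(("tb red",(270,250,115,30),(0,120,60),(10,255,255)),("br yel",(265,290,115,25),(15,150,60),(32,255,255)),("br red",(265,290,40,25),(0,120,40),(9,255,255)),("bristles",(340,290,45,30),(0,0,0),(180,255,90))):
    c=blob(T,lo,hi,roi); print(nm,cv2.boundingRect(c),cv2.minAreaRect(c))
cv2.imwrite("pics/crop.png",np.vstack([cv2.resize(T[160:320,225:425][:,:,::-1],None,fx=3.5,fy=3.5,interpolation=cv2.INTER_CUBIC)]))
E
```

```text
yellow ((476.9892578125, 294.9994201660156), (173.7913360595703, 249.21632385253906), 81.25598907470703) ((481.114501953125, 306.1690368652344), (183.9346160888672, 246.8141326904297), 81.2276382446289)
blue ((506.561767578125, -306.90289306640625), (173.50059509277344, 248.6752471923828), 89.66089630126953) ((508.9940185546875, -274.1007385253906), (156.1376190185547, 243.41226196289062), 89.77981567382812)
red lid ((252.07875061035156, 194.1499481201172), (22.440128326416016, 22.4991512298584), 66.2751693725586) ((271.6416320800781, 265.0277099609375), (16.082256317138672, 23.217910766601562), 88.07788848876953) (array([649.57419635, 152.59014908,  62.50785107]), np.float64(2.79265925183651))
white lid ((321.0143737792969, 189.1772003173828), (46.317222595214844, 51.21715545654297), 56.95534896850586) ((284.4537353515625, 216.3922576904297), (26.472061157226562, 46.48457717895508), 89.69336700439453) (array([655.0970543 ,  12.16216056,  82.62621395]), np.float64(4.319013150287409))
loupe ((398.8966979980469, 185.39981079101562), (15.558796882629395, 17.610790252685547), 32.64295196533203) ((284.4467468261719, 201.31883239746094), (9.74126148223877, 12.409882545471191), 86.26665496826172) (array([ 686.77782207, -156.20560174,    6.35865353]), np.float64(1.7779864036560185))
tb red (292, 260, 37, 9) ((310.1676330566406, 263.820556640625), (36.200748443603516, 6.365809917449951), 4.398705005645752)
br yel (294, 300, 40, 7) ((313.5, 303.0), (6.0, 39.0), 90.0)
br red (278, 300, 16, 6) ((285.5, 302.5), (5.0, 15.0), 90.0)
bristles (352, 298, 19, 11) ((360.9221496582031, 303.2548522949219), (9.606256484985352, 18.276838302612305), 86.42366790771484)
```

View pics/crop.png

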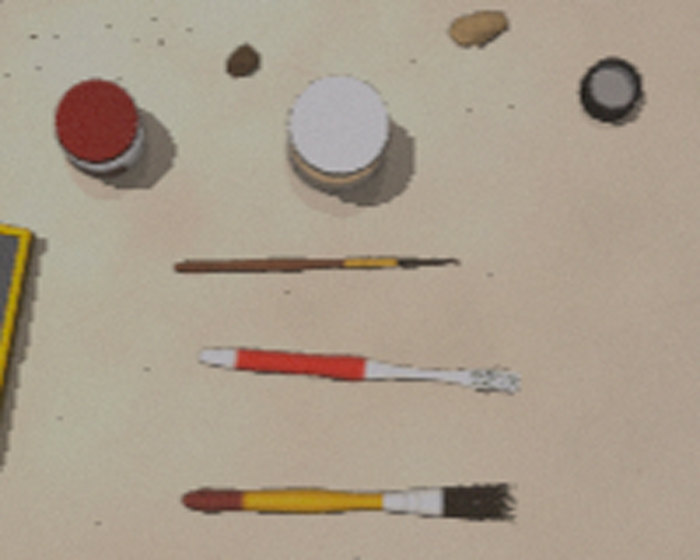

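The crop shows the white lid at px (321.9,195.4) and the loupe at (399.6,186). The toothbrush runs from (281.9,261.4) to (373.3,268.9), and the brush from (277,302.9) to (372.1,303.4).

```bash
cat > scene.py <<'E'
from h import *
import json
E
python3 - <<'E'
from h import *
S=cv2.cvtColor(cv2.imread("pics/side0.png"),cv2.COLOR_BGR2RGB)
print("resin lid",unproj("top",(321.9,195.4),79),tri((321.9,195.4),(286,218)), "solv",unproj("top",(252.6,194.6),67),"loupe",unproj("top",(399.6,186),27))
for n,a,b,z in(("tb",(281.9,261.4),(373.3,268.9),9),("br",(277,302.9),(372.1,303.4),8)):
    A,B=unproj("top",a,z),unproj("top",b,z); print(n,A,B,(A+B)/2,np.linalg.norm(A-B),np.degrees(np.arctan2(*(A-B)[[1,0]])))
W={"lw":(33.5,-74,4),"sw":(33.5,72,12),"gr":(-40.5,0,12)}
for nm,c,yaw in(("yellow",(477,295),81.26),("blue",(506.6,-306.9),89.66)):
    t=np.radians(yaw); R=np.array([[np.cos(t),-np.sin(t)],[np.sin(t),np.cos(t)]])
    for k,(x,y,z) in W.items():
        p=R@(x,y)+c; P=(*p,22.); print(nm,k,p.round(1),proj("top",P).round(1),proj("side",P).round(1), "r",np.hypot(*p).round())
    for x in(-86.5,86.5):
        for y in(-125,125):
            for n in("side",):
                P=(*(R@(x,y)+c),26.); q=proj(n,P); cv2.circle(S,tuple(int(v) for v in q.round()),2,(255,0,0),-1)
    for k,r in(("lw",37),("sw",26)):
        p=R@W[k][:2]+c
        for a in np.linspace(0,6.28,24):
            q=proj("side",(p[0]+r*np.cos(a),p[1]+r*np.sin(a),22)); cv2.circle(S,tuple(int(v) for v in q.round()),1,(255,0,0),-1)
for (P,r) in((unproj("top",(321.9,195.4),79),30),(unproj("top",(252.6,194.6),67),25),(unproj("top",(399.6,186),27),18)):
    for a in np.linspace(0,6.28,24):
        q=proj("side",(P[0]+r*np.cos(a),P[1]+r*np.sin(a),P[2])); cv2.circle(S,tuple(int(v) for v in q.round()),0,(0,255,0),-1)
cv2.imwrite("pics/ov.png",cv2.resize(S[140:410,240:440][:,:,::-1],None,fx=2.2,fy=2.2))
s=arm.read_state(); print(Ro.from_rotvec(s["tool_rot"]).as_matrix().round(3))
E
```

```text
resin lid [646.20376255  10.25733264  79.        ] (array([647.90279423,  10.32816322,  76.82040587]), np.float64(1.840790363216262)) solv [645.90107036 150.837328    67.        ] loupe [ 680.19973626 -154.68826688   27.        ]
tb [515.21875806  89.71487988   9.        ] [ 504.34922288 -103.75582686    9.        ] [509.78399047  -7.02047349   9.        ] 193.77580127783443 86.78439958878114
br [427.90222687  97.34360744   8.        ] [ 431.69150729 -102.51130038    8.        ] [429.79686708  -2.58384647   8.        ] 199.89082726616002 91.08620682398961
yellow lw [555.2 316.9] [173.2 239. ] [306.8 346.9] r 639.0
yellow sw [410.9 339.1] [159.  308.4] [387.7 365.3] r 533.0
yellow gr [470.8 255. ] [201.3 280.3] [357.1 325.9] r 535.0
blue lw [ 580.8 -273.8] [454.9 234.5] [332.5 175. ] r 642.0
blue sw [ 434.8 -273. ] [454.2 303.9] [387.8 179.1] r 513.0
blue gr [ 506.4 -347.4] [489.5 270.6] [362.7 163.1] r 614.0
[[ 0.953  0.303  0.   ]
 [ 0.303 -0.953  0.   ]
 [ 0.    -0.    -1.   ]]
```

View pics/ov.png

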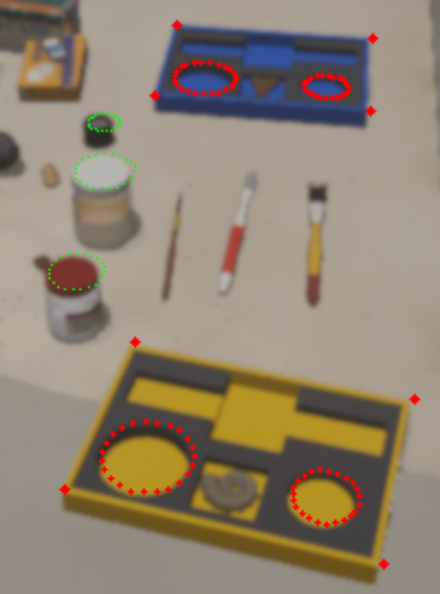

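The overlay shows the model on the scene in the side view. Outlines agree to about 2 px, shifted slightly toward -x, so I add about 1 mm to x everywhere. Next is the motion planner.

```bash
cat > plan.py <<'E'
import sys
from h import *
# usage: plan.py x y z yawdeg(None=keep; tool y axis, world) N
def plan(x,y,z,yaw,N):
    s=arm.read_state(); R=Ro.from_rotvec(s["tool_rot"]).as_matrix(); p=s["tcp_pos"]
    y0=np.degrees(np.arctan2(R[1,1],R[0,1])); yaw=y0 if yaw is None else yaw
    d=(yaw-y0+180)%360-180; az=-d/5/N
    st=np.radians(d/N); tl=np.arcsin(np.clip(R[2,2]*-1,-1,1))
    # body shifts (tool frame, constant), shift then turn: sum_k Rz(y0+k*st) * v
    M=sum(np.array([[np.cos(a),-np.sin(a)],[np.sin(a),np.cos(a)]]) for a in np.radians(y0)+st*np.arange(N))
    v=np.linalg.solve(M,np.array([x,y])-p[:2])  # v=(along tool y, along left of tool y)
    # tool x = world direction yaw+90 of tool y when z down
    print(f"t {s['t']:.1f} p {p.round(1)} yaw {y0:.1f} axis {R[:,2].round(3)} open {s['opening']:.1f} gf {s['gripper_force']:.1f} F {s['contact_force'].round(1)} j {s['joint_positions'].round(2)}")
    print(f"N={N}: az {az:.3f} dx {v[1]/30:.3f} dy {v[0]/30:.3f} dz {(p[2]-z)/30/N:.3f}")
if __name__=="__main__":
    a=sys.argv[1:]; plan(*map(float,a[:3]),None if a[3]=="k" else float(a[3]),int(a[4]))
E
python3 plan.py 431 -2.6 110 1.1 24
```

```text
t 1.0 p [ 166.6 -524.1  231.3] yaw -72.4 axis [ 0.  0. -1.] open 85.4 gf 0.0 F [-1.2 -0.   0.2] j [-1.33  0.3   1.52  0.    1.32 -0.07]
N=24: az -0.612 dx 0.856 dy -0.155 dz 0.168
```

>>> step_arm --motion '[0, 0, -0.612, 0.856, -0.155, 0.168, 55, 0, 0, -0.612, 0.856, -0.155, 0.168, 55, 0, 0, -0.612, 0.856, -0.155, 0.168, 55, 0, 0, -0.612, 0.856, -0.155, 0.168, 55, 0, 0, -0.612, 0.856, -0.155, 0.168, 55, 0, 0, -0.612, 0.856, -0.155, 0.168, 55, 0, 0, -0.612, 0.856, -0.155, 0.168, 55, 0, 0, -0.612, 0.856, -0.155, 0.168, 55, 0, 0, -0.612, 0.856, -0.155, 0.168, 55, 0, 0, -0.612, 0.856, -0.155, 0.168, 55, 0, 0, -0.612, 0.856, -0.155, 0.168, 55, 0, 0, -0.612, 0.856, -0.155, 0.168, 55, 0, 0, -0.612, 0.856, -0.155, 0.168, 55, 0, 0, -0.612, 0.856, -0.155, 0.168, 55, 0, 0, -0.612, 0.856, -0.155, 0.168, 55, 0, 0, -0.612, 0.856, -0.155, 0.168, 55, 0, 0, -0.612, 0.856, -0.155, 0.168, 55, 0, 0, -0.612, 0.856, -0.155, 0.168, 55, 0, 0, -0.612, 0.856, -0.155, 0.168, 55, 0, 0, -0.612, 0.856, -0.155, 0.168, 55]' --squeeze 40

```text
t: 3.0
tcp_pos: [438.0, -106.0, 130.4]
tool_rot: [2.425, 1.997, 0.0]
contact_force: [0.4, 0.2, 0.0]
opening: 55.0
gripper_force: 0.0
```

```bash
python3 plan.py 431 -2.6 90 1.1 6
```

```text
t 3.0 p [ 438.  -106.   130.4] yaw -11.0 axis [ 0. -0. -1.] open 55.0 gf 0.0 F [0.4 0.2 0. ] j [-0.32  0.2   1.9   0.    1.04 -0.13]
N=6: az -0.405 dx 0.568 dy -0.099 dz 0.224
```

>>> step_arm --motion '[0, 0, -0.405, 0.568, -0.099, 0.224, 55, 0, 0, -0.405, 0.568, -0.099, 0.224, 55, 0, 0, -0.405, 0.568, -0.099, 0.224, 55, 0, 0, -0.405, 0.568, -0.099, 0.224, 55, 0, 0, -0.405, 0.568, -0.099, 0.224, 55, 0, 0, -0.405, 0.568, -0.099, 0.224, 55, 0, 0, 0, 0, 0, 0.7, 55, 0, 0, 0, 0, 0, 0, 55, 0, 0, 0, 0, 0, 0, 55]'

```text
t: 3.9
tcp_pos: [431.1, -3.8, 69.5]
tool_rot: [-2.202, -2.24, 0.0]
contact_force: [0.6, 0.1, -0.2]
opening: 55.0
gripper_force: 0.0
```

```bash
python3 plan.py 431 -2.6 4 1.1 4
python3 - <<'E'
from h import *
for n in("top","side"):
    f=arm.grab_frame(n); cv2.imwrite(f"pics/{n}1.png",f[:,:,::-1])
T=cv2.imread("pics/top1.png")[220:370,225:425]; S=cv2.imread("pics/side1.png")[160:310,260:460]
cv2.imwrite("pics/c1.png",cv2.resize(np.vstack([T,S]),None,fx=2,fy=2))
for n in("brush_yellow","toothbrush"):
    print([arm.place_of(n,c)[:1] for c in("top","side")])
E
```

```text
t 3.9 p [431.1  -3.8  69.5] yaw 1.0 axis [-0.  0. -1.] open 55.0 gf 0.0 F [ 0.6  0.1 -0.2] j [-0.09  0.26  2.   -0.    0.88 -0.11]
N=4: az -0.006 dx 0.010 dy -0.000 dz 0.546
[[], [{'point': [384.7, 247.4], 'p': 0.67}]]
[[{'point': [328.8, 268.8], 'p': 0.59}], [{'point': [347.9, 243.7], 'p': 0.57}]]
```

View pics/c1.png

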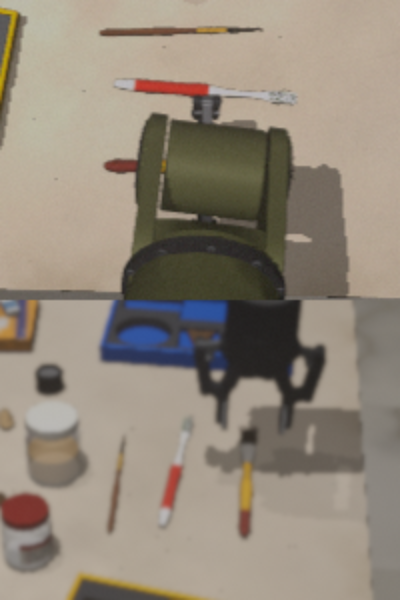

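>>> step_arm --motion '[0, 0, 0, 0.01, 0, 0.7, 55, 0, 0, 0, 0.01, 0, 0.7, 55, 0, 0, 0, 0.01, 0, 0.5, 55, 0, 0, 0, 0.01, 0, 0.25, 40, 0, 0, 0, 0, 0, 0, 10, 0, 0, 0, 0, 0, 0, 10, 0, 0, 0, 0, 0, 0, 10, 0, 0, 0, 0, 0, 0, 10, 0, 0, 0, 0, 0, 0, 10, 0, 0, 0, 0, 0, 0, 10]' --squeeze 40

```text
t: 5.2
tcp_pos: [431.4, -2.5, 5.2]
tool_rot: [2.202, 2.24, 0.001]
contact_force: [-0.4, -0.2, 6.2]
opening: 13.8
gripper_force: 42.0
```

```bash
python3 plan.py 507.4 -347.4 110 -90.3 20
```

```text
t 5.2 p [431.4  -2.5   5.2] yaw 1.0 axis [ 0.001 -0.    -1.   ] open 13.8 gf 42.0 F [-0.4 -0.2  6.2] j [-0.09  0.4   2.02 -0.    0.72 -0.11]
N=20: az 0.913 dx -0.378 dy 0.536 dz -0.175
```

>>> step_arm --motion '[0, 0, 0, 0, 0, -0.9, 10, 0, 0, 0, 0, 0, -0.9, 10, 0, 0, 0, 0, 0, -0.9, 10, 0, 0, 0, 0, 0, -0.9, 10, 0, 0, 0.913, -0.378, 0.536, 0, 10, 0, 0, 0.913, -0.378, 0.536, 0, 10, 0, 0, 0.913, -0.378, 0.536, 0, 10, 0, 0, 0.913, -0.378, 0.536, 0, 10, 0, 0, 0.913, -0.378, 0.536, 0, 10, 0, 0, 0.913, -0.378, 0.536, 0, 10, 0, 0, 0.913, -0.378, 0.536, 0, 10, 0, 0, 0.913, -0.378, 0.536, 0, 10, 0, 0, 0.913, -0.378, 0.536, 0, 10, 0, 0, 0.913, -0.378, 0.536, 0, 10, 0, 0, 0.913, -0.378, 0.536, 0, 10, 0, 0, 0.913, -0.378, 0.536, 0, 10, 0, 0, 0.913, -0.378, 0.536, 0, 10, 0, 0, 0.913, -0.378, 0.536, 0, 10, 0, 0, 0.913, -0.378, 0.536, 0, 10, 0, 0, 0.913, -0.378, 0.536, 0, 10]'

```text
t: 7.2
tcp_pos: [538.8, -276.6, 112.6]
tool_rot: [-3.104, -0.485, 0.0]
contact_force: [0.2, -1.2, 0.3]
opening: 14.0
gripper_force: 41.1
```

```bash
python3 plan.py 507.4 -347.4 110 -90.3 5
```

```text
t 7.2 p [ 538.8 -276.6  112.6] yaw -72.2 axis [-0.  0. -1.] open 14.0 gf 41.1 F [ 0.2 -1.2  0.3] j [-0.53  0.54  1.47  0.    1.13  0.73]
N=5: az 0.722 dx -0.293 dy 0.427 dz 0.018
```

>>> step_arm --motion '[0, 0, 0.722, -0.293, 0.427, 0.2, 10, 0, 0, 0.722, -0.293, 0.427, 0.2, 10, 0, 0, 0.722, -0.293, 0.427, 0.2, 10, 0, 0, 0.722, -0.293, 0.427, 0.2, 10, 0, 0, 0.722, -0.293, 0.427, 0.2, 10, 0, 0, 0, 0, 0, 0, 10, 0, 0, 0, 0, 0, 0, 10]'

```text
t: 7.9
tcp_pos: [507.9, -346.5, 82.7]
tool_rot: [-3.141, 0.001, 0.0]
contact_force: [-0.5, 0.6, 0.0]
opening: 14.1
gripper_force: 41.1
```

```bash
python3 plan.py 507.4 -347.4 40 -90.3 2;  python3 - <<'E'
from h import *
for n in("top","side"):
    f=arm.grab_frame(n); cv2.imwrite(f"pics/{n}2.png",f[:,:,::-1])
T=cv2.imread("pics/top2.png")[190:340,400:550]; S=cv2.imread("pics/side2.png")[90:240,280:430]
cv2.imwrite("pics/c2.png",cv2.resize(np.hstack([T,S]),None,fx=2.6,fy=2.6))
E
```

```text
t 7.9 p [ 507.9 -346.5   82.7] yaw -90.0 axis [-0.  0. -1.] open 14.1 gf 41.1 F [-0.5  0.6  0. ] j [-0.66  0.59  1.46  0.    1.08  0.91]
N=2: az 0.026 dx -0.008 dy 0.015 dz 0.712
```

View pics/c2.png

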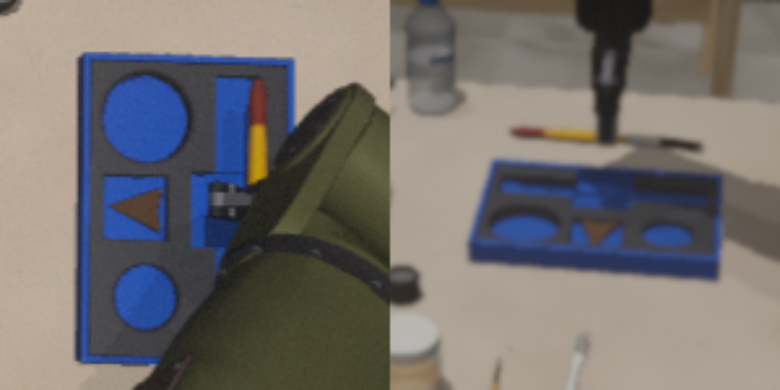

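>>> step_arm --motion '[0, 0, 0.04, -0.01, 0.03, 0.7, 10, 0, 0, 0, 0, 0, 0.6, 10, 0, 0, 0, 0, 0, 0.5, 10, 0, 0, 0, 0, 0, 0.36, 10, 0, 0, 0, 0, 0, 0, 10, 0, 0, 0, 0, 0, 0, 25, 0, 0, 0, 0, 0, 0, 45, 0, 0, 0, 0, 0, 0, 45, 0, 0, 0, 0, 0, -0.5, 45, 0, 0, 0, 0, 0, -0.9, 45, 0, 0, 0, 0, 0, -0.9, 55, 0, 0, 0, 0, 0, -0.9, 55]'

```text
t: 9.2
tcp_pos: [507.6, -347.7, 116.3]
tool_rot: [3.141, -0.008, 0.001]
contact_force: [0.7, 0.4, -0.6]
opening: 54.5
gripper_force: 0.0
```

```bash
python3 plan.py 511 -7 110 -3.2 20
```

```text
t 9.2 p [ 507.6 -347.7  116.3] yaw -90.3 axis [ 0.001 -0.001 -1.   ] open 54.5 gf 0.0 F [ 0.7  0.4 -0.6] j [-0.66  0.55  1.44 -0.    1.15  0.92]
N=20: az -0.871 dx 0.416 dy -0.468 dz 0.011
```

>>> step_arm --motion '[0, 0, -0.871, 0.416, -0.468, 0, 55, 0, 0, -0.871, 0.416, -0.468, 0, 55, 0, 0, -0.871, 0.416, -0.468, 0, 55, 0, 0, -0.871, 0.416, -0.468, 0, 55, 0, 0, -0.871, 0.416, -0.468, 0, 55, 0, 0, -0.871, 0.416, -0.468, 0, 55, 0, 0, -0.871, 0.416, -0.468, 0, 55, 0, 0, -0.871, 0.416, -0.468, 0, 55, 0, 0, -0.871, 0.416, -0.468, 0, 55, 0, 0, -0.871, 0.416, -0.468, 0, 55, 0, 0, -0.871, 0.416, -0.468, 0, 55, 0, 0, -0.871, 0.416, -0.468, 0, 55, 0, 0, -0.871, 0.416, -0.468, 0, 55, 0, 0, -0.871, 0.416, -0.468, 0, 55, 0, 0, -0.871, 0.416, -0.468, 0, 55, 0, 0, -0.871, 0.416, -0.468, 0, 55, 0, 0, -0.871, 0.416, -0.468, 0, 55, 0, 0, -0.871, 0.416, -0.468, 0, 55, 0, 0, 0, 0, 0, 0, 55, 0, 0, 0, 0, 0, 0, 55]'

```text
t: 11.2
tcp_pos: [534.8, -36.4, 115.0]
tool_rot: [2.44, 1.977, 0.002]
contact_force: [-0.3, -0.3, 0.5]
opening: 55.0
gripper_force: 0.0
```

```bash
python3 plan.py 511.6 3 60 -3.2 4
python3 - <<'E'
from h import *
T=arm.grab_frame("top"); cv2.imwrite("pics/top3.png",T[:,:,::-1])
c=blob(T,(15,150,60),(32,255,255),(430,205,90,130)); print(cv2.minAreaRect(c))
cv2.imwrite("pics/c3.png",cv2.resize(T[190:340,250:550][:,:,::-1],None,fx=2.6,fy=2.6))
E
```

```text
t 11.2 p [534.8 -36.4 115. ] yaw -12.0 axis [ 0.002 -0.    -1.   ] open 55.0 gf 0.0 F [-0.3 -0.3  0.5] j [-0.14  0.39  1.68 -0.    1.06  0.07]
N=4: az -0.438 dx 0.296 dy -0.241 dz 0.458
((489.0, 260.5), (6.0, 39.0), 0.0)
```

View pics/c3.png

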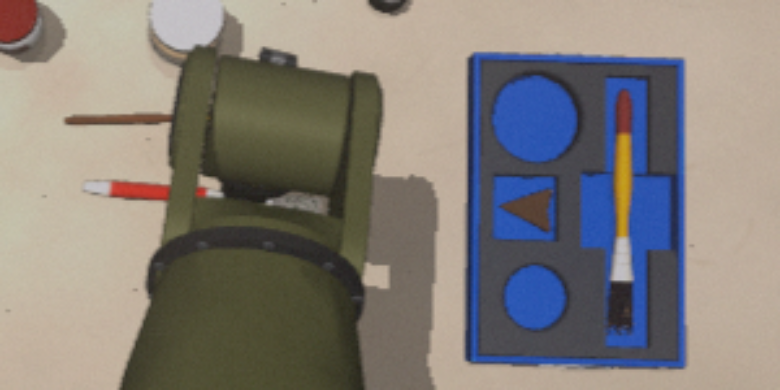

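The yellow brush lies centred in the blue groove (crop rows 90–330, with the groove at 77–345). Next is the toothbrush.

>>> step_arm --motion '[0, 0, -0.438, 0.296, -0.241, 0.3, 55, 0, 0, -0.438, 0.296, -0.241, 0.3, 55, 0, 0, -0.438, 0.296, -0.241, 0.3, 55, 0, 0, -0.438, 0.296, -0.241, 0.3, 55, 0, 0, 0, 0, 0, 0.4, 55, 0, 0, 0, 0, 0, 0, 55, 0, 0, 0, 0, 0, 0, 55]'

```text
t: 11.95
tcp_pos: [511.3, 2.9, 65.7]
tool_rot: [-2.282, -2.159, 0.0]
contact_force: [0.1, -0.2, 0.3]
opening: 54.7
gripper_force: 0.0
```

```bash
python3 plan.py 511.6 3 5 -3.2 4
```

```text
t 11.9 p [511.3   2.9  65.7] yaw -3.2 axis [-0. -0. -1.] open 54.7 gf 0.0 F [ 0.1 -0.2  0.3] j [-0.07  0.42  1.78 -0.    0.94 -0.01]
N=4: az 0.001 dx 0.001 dy 0.003 dz 0.506
```

>>> step_arm --motion '[0, 0, 0, 0, 0.01, 0.7, 55, 0, 0, 0, 0, 0, 0.6, 55, 0, 0, 0, 0, 0, 0.45, 50, 0, 0, 0, 0, 0, 0.25, 40, 0, 0, 0, 0, 0, 0, 5, 0, 0, 0, 0, 0, 0, 5, 0, 0, 0, 0, 0, 0, 5, 0, 0, 0, 0, 0, 0, 5, 0, 0, 0, 0, 0, 0, 5, 0, 0, 0, 0, 0, 0, 5, 0, 0, 0, 0, 0, -0.8, 5, 0, 0, 0, 0, 0, -0.8, 5, 0, 0, 0, 0, 0, -0.8, 5, 0, 0, 0, 0, 0, -0.8, 5, 0, 0, 0, 0, 0, 0, 5]'

```text
t: 13.45
tcp_pos: [512.7, 3.0, 104.8]
tool_rot: [2.279, 2.157, 0.005]
contact_force: [-0.8, -0.1, 0.1]
opening: 11.5
gripper_force: 39.3
```

```bash
python3 plan.py 461.9 256.5 100 81.26 20
python3 - <<'E'
from h import *
T=arm.grab_frame("side")
cv2.imwrite("pics/c4.png",cv2.resize(T[120:320,240:440][:,:,::-1],None,fx=2,fy=2))
E
```

```text
t 13.4 p [512.7   3.  104.8] yaw -3.1 axis [ 0.005 -0.    -1.   ] open 11.5 gf 39.3 F [-0.8 -0.1  0.1] j [-0.07  0.36  1.76 -0.    1.02 -0.01]
N=20: az -0.844 dx 0.426 dy 0.204 dz 0.008
```

View pics/c4.png

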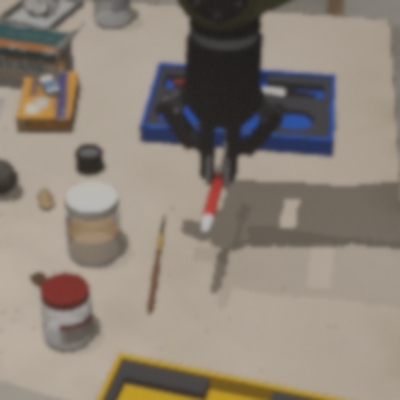

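The toothbrush is held level, in side view at crop (213,205). Carrying it to the yellow groove.

>>> step_arm --motion '[0, 0, -0.844, 0.426, 0.204, 0, 5, 0, 0, -0.844, 0.426, 0.204, 0, 5, 0, 0, -0.844, 0.426, 0.204, 0, 5, 0, 0, -0.844, 0.426, 0.204, 0, 5, 0, 0, -0.844, 0.426, 0.204, 0, 5, 0, 0, -0.844, 0.426, 0.204, 0, 5, 0, 0, -0.844, 0.426, 0.204, 0, 5, 0, 0, -0.844, 0.426, 0.204, 0, 5, 0, 0, -0.844, 0.426, 0.204, 0, 5, 0, 0, -0.844, 0.426, 0.204, 0, 5, 0, 0, -0.844, 0.426, 0.204, 0, 5, 0, 0, -0.844, 0.426, 0.204, 0, 5, 0, 0, -0.844, 0.426, 0.204, 0, 5, 0, 0, -0.844, 0.426, 0.204, 0, 5, 0, 0, -0.844, 0.426, 0.204, 0, 5, 0, 0, -0.844, 0.426, 0.204, 0, 5, 0, 0, -0.844, 0.426, 0.204, 0, 5, 0, 0, -0.844, 0.426, 0.204, 0, 5, 0, 0, 0, 0, 0, 0, 5, 0, 0, 0, 0, 0, 0, 5]'

```text
t: 15.5
tcp_pos: [481.9, 237.9, 101.1]
tool_rot: [-0.472, -3.105, 0.001]
contact_force: [0.4, 0.0, -0.0]
opening: 11.8
gripper_force: 39.3
```

```bash
python3 plan.py 461.9 256.5 70 81.26 3
```

```text
t 15.5 p [481.9 237.9 101.1] yaw 72.7 axis [-0.001 -0.001 -1.   ] open 11.8 gf 39.3 F [ 0.4  0.  -0. ] j [ 0.39  0.42  1.69 -0.    1.04 -0.88]
N=3: az -0.569 dx 0.267 dy 0.145 dz 0.346
```

>>> step_arm --motion '[0, 0, -0.569, 0.267, 0.145, 0.34, 5, 0, 0, -0.569, 0.267, 0.145, 0.34, 5, 0, 0, -0.569, 0.267, 0.145, 0.34, 5, 0, 0, 0, 0, 0, 0, 5, 0, 0, 0, 0, 0, 0, 5]'

```text
t: 16.0
tcp_pos: [462.4, 256.2, 71.3]
tool_rot: [-0.241, -3.132, 0.0]
contact_force: [0.2, 0.0, -0.8]
opening: 11.7
gripper_force: 39.3
```

```bash
python3 plan.py 461.9 256.5 17.2 81.26 4;  python3 - <<'E'
from h import *
T=arm.grab_frame("top");S=arm.grab_frame("side")
cv2.imwrite("pics/c5.png",cv2.resize(np.hstack([T[200:350,120:270],S[270:420,260:430]])[:,:,::-1],None,fx=2.4,fy=2.4))
E
```

```text
t 16.0 p [462.4 256.2  71.3] yaw 81.2 axis [-0. -0. -1.] open 11.7 gf 39.3 F [ 0.2  0.  -0.8] j [ 0.44  0.44  1.73 -0.    0.97 -0.98]
N=4: az -0.003 dx 0.005 dy 0.001 dz 0.451
```

View pics/c5.png

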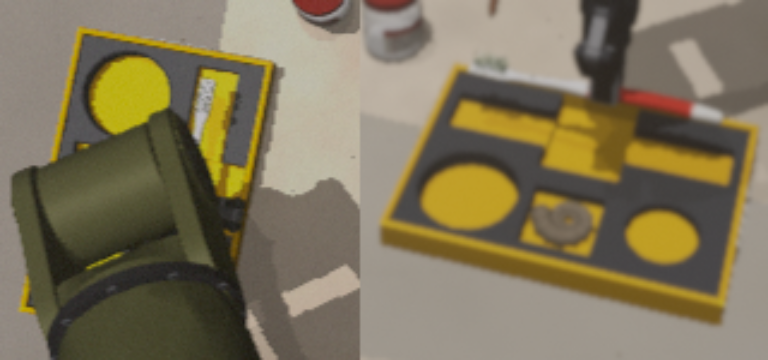

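The toothbrush is aligned over the groove and level. Lowering it.

>>> step_arm --motion '[0, 0, 0, 0, 0, 0.6, 5, 0, 0, 0, 0, 0, 0.5, 5, 0, 0, 0, 0, 0, 0.4, 5, 0, 0, 0, 0, 0, 0.28, 5, 0, 0, 0, 0, 0, 0, 5, 0, 0, 0, 0, 0, 0, 20, 0, 0, 0, 0, 0, 0, 40, 0, 0, 0, 0, 0, 0, 45, 0, 0, 0, 0, 0, -0.5, 45, 0, 0, 0, 0, 0, -0.9, 45, 0, 0, 0, 0, 0, -0.9, 85, 0, 0, 0, 0, 0, -0.9, 85, 0, 0, 0, 0, 0, -0.9, 85, 0, 0, 0, 0, 0, -0.5, 85]'

```text
t: 17.5
tcp_pos: [462.5, 256.9, 158.4]
tool_rot: [0.237, 3.13, 0.002]
contact_force: [-0.0, -0.5, -0.7]
opening: 85.1
gripper_force: 0.0
```

```bash
python3 plan.py 647 151 140 13 16
python3 - <<'E'
from h import *
print(arm.calibration("top") is None)
E
```

```text
t 17.5 p [462.5 256.9 158.4] yaw 81.3 axis [ 0.003  0.001 -1.   ] open 85.1 gf 0.0 F [-0.  -0.5 -0.7] j [ 0.44  0.32  1.67 -0.    1.15 -0.98]
N=16: az 0.854 dx -0.462 dy 0.088 dz 0.038
False
```

>>> step_arm --motion '[0, 0, 0.854, -0.462, 0.088, 0, 85, 0, 0, 0.854, -0.462, 0.088, 0, 85, 0, 0, 0.854, -0.462, 0.088, 0, 85, 0, 0, 0.854, -0.462, 0.088, 0, 85, 0, 0, 0.854, -0.462, 0.088, 0, 85, 0, 0, 0.854, -0.462, 0.088, 0, 85, 0, 0, 0.854, -0.462, 0.088, 0, 85, 0, 0, 0.854, -0.462, 0.088, 0, 85, 0, 0, 0.854, -0.462, 0.088, 0, 85, 0, 0, 0.854, -0.462, 0.088, 0, 85, 0, 0, 0.854, -0.462, 0.088, 0, 85, 0, 0, 0.854, -0.462, 0.088, 0, 85, 0, 0, 0.854, -0.462, 0.088, 0, 85, 0, 0, 0.854, -0.462, 0.088, 0, 85, 0, 0, 0.854, -0.462, 0.088, 0, 85, 0, 0, 0.854, -0.462, 0.088, 0, 85, 0, 0, 0, 0, 0, 0, 85, 0, 0, 0, 0, 0, 0, 85]'

```text
t: 19.3
tcp_pos: [646.1, 150.9, 155.8]
tool_rot: [-1.953, -2.461, 0.0]
contact_force: [-0.3, 0.3, 0.0]
opening: 84.8
gripper_force: 0.0
```

```bash
python3 plan.py 647 151 95 13 3
python3 - <<'E'
from h import *
T=arm.grab_frame("top");S=arm.grab_frame("side")
cv2.imwrite("pics/c6.png",cv2.resize(np.hstack([T[190:340,120:270],S[200:350,200:350]])[:,:,::-1],None,fx=2.5,fy=2.5))
E
```

```text
t 19.3 p [646.1 150.9 155.8] yaw 13.1 axis [-0.  0. -1.] open 84.8 gf 0.0 F [-0.3  0.3  0. ] j [ 0.17  0.62  1.24  0.    1.28 -0.06]
N=3: az 0.009 dx -0.001 dy 0.010 dz 0.676
```

View pics/c6.png

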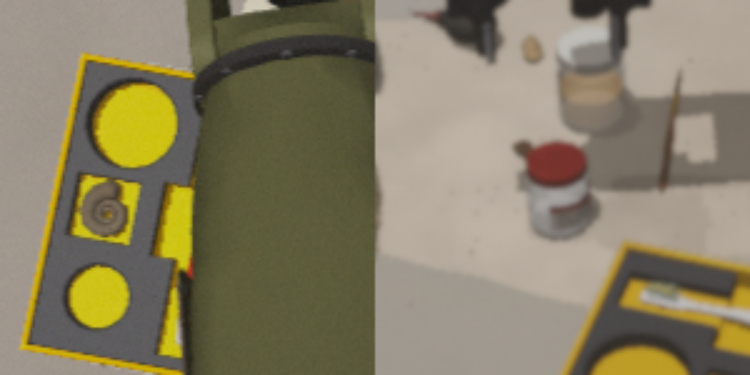

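The toothbrush is in the groove and the fingers straddle the solvent jar. Descending to grasp it.

>>> step_arm --motion '[0, 0, 0, 0, 0.03, 0.9, 85, 0, 0, 0, 0, 0, 0.9, 85, 0, 0, 0, 0, 0, 0.9, 85, 0, 0, 0, 0, 0, 0.5, 85, 0, 0, 0, 0, 0, 0.5, 85, 0, 0, 0, 0, 0, 0.45, 85, 0, 0, 0, 0, 0, 0, 85, 0, 0, 0, 0, 0, 0, 65, 0, 0, 0, 0, 0, 0, 55, 0, 0, 0, 0, 0, 0, 45, 0, 0, 0, 0, 0, 0, 40, 0, 0, 0, 0, 0, 0, 40, 0, 0, 0, 0, 0, 0, 40, 0, 0, 0, 0, 0, 0, 40]' --squeeze 45

```text
t: 20.8
tcp_pos: [647.9, 150.9, 33.0]
tool_rot: [1.954, 2.458, 0.003]
contact_force: [-0.8, -0.4, 5.2]
opening: 49.8
gripper_force: 46.2
```

```bash
python3 plan.py 556.2 316.9 140 13 12
```

```text
t 20.8 p [647.9 150.9  33. ] yaw 13.0 axis [ 0.002  0.    -1.   ] open 49.8 gf 46.2 F [-0.8 -0.4  5.2] j [ 0.17  0.76  1.32 -0.    1.07 -0.05]
N=12: az 0.000 dx 0.507 dy -0.144 dz -0.297
```

>>> step_arm --motion '[0, 0, 0, 0, 0, -0.4, 40, 0, 0, 0, 0, 0, -0.8, 40, 0, 0, 0, 0, 0, -0.8, 40, 0, 0, 0, 0, 0, -0.6, 40, 0, 0, 0, 0.507, -0.144, 0, 40, 0, 0, 0, 0.507, -0.144, 0, 40, 0, 0, 0, 0.507, -0.144, 0, 40, 0, 0, 0, 0.507, -0.144, 0, 40, 0, 0, 0, 0.507, -0.144, 0, 40, 0, 0, 0, 0.507, -0.144, 0, 40, 0, 0, 0, 0.507, -0.144, 0, 40, 0, 0, 0, 0.507, -0.144, 0, 40, 0, 0, 0, 0.507, -0.144, 0, 40, 0, 0, 0, 0.507, -0.144, 0, 40, 0, 0, 0, 0.507, -0.144, 0, 40, 0, 0, 0, 0.507, -0.144, 0, 40, 0, 0, 0, 0, 0, 0, 40, 0, 0, 0, 0, 0, 0, 40]'

```text
t: 22.6
tcp_pos: [555.5, 317.3, 109.3]
tool_rot: [1.954, 2.459, -0.0]
contact_force: [0.9, -0.5, -2.0]
opening: 49.5
gripper_force: 47.5
```

```bash
python3 plan.py 556.2 316.9 37.5 13 4;  python3 - <<'E'
from h import *
S=arm.grab_frame("side")
cv2.imwrite("pics/c7.png",cv2.resize(S[230:430,220:430][:,:,::-1],None,fx=2.2,fy=2.2))
E
```

```text
t 22.6 p [555.5 317.3 109.3] yaw 13.1 axis [ 0. -0. -1.] open 49.5 gf 47.5 F [ 0.9 -0.5 -2. ] j [ 0.46  0.61  1.36 -0.    1.16  0.23]
N=4: az 0.003 dx -0.004 dy 0.005 dz 0.599
```

View pics/c7.png

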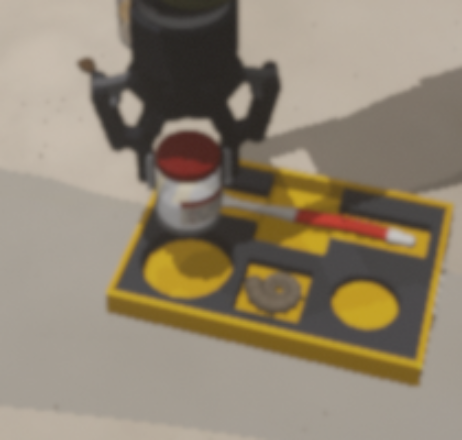

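The jar hangs upright over the large yellow well. Lowering it.

>>> step_arm --motion '[0, 0, 0, 0, 0.02, 0.7, 40, 0, 0, 0, 0, 0, 0.6, 40, 0, 0, 0, 0, 0, 0.4, 40, 0, 0, 0, 0, 0, 0.3, 40, 0, 0, 0, 0, 0, 0.2, 40, 0, 0, 0, 0, 0, 0.17, 40, 0, 0, 0, 0, 0, 0, 40, 0, 0, 0, 0, 0, 0, 40]'

```text
t: 23.45
tcp_pos: [556.4, 317.3, 38.7]
tool_rot: [1.955, 2.459, 0.001]
contact_force: [0.6, 0.3, -1.8]
opening: 49.7
gripper_force: 47.5
```

>>> step_arm --motion '[0, 0, 0, 0, 0, 0.05, 40, 0, 0, 0, 0, 0, 0, 40, 0, 0, 0, 0, 0, 0, 52, 0, 0, 0, 0, 0, 0, 56, 0, 0, 0, 0, 0, 0, 62, 0, 0, 0, 0, 0, 0, 70, 0, 0, 0, 0, 0, 0, 76, 0, 0, 0, 0, 0, -0.4, 76, 0, 0, 0, 0, 0, -0.8, 80, 0, 0, 0, 0, 0, -0.9, 85, 0, 0, 0, 0, 0, -0.9, 85, 0, 0, 0, 0, 0, -0.9, 85, 0, 0, 0, 0, 0, 0, 85, 0, 0, 0, 0, 0, 0, 85]'

```text
t: 24.85
tcp_pos: [556.3, 317.2, 154.6]
tool_rot: [1.955, 2.459, 0.002]
contact_force: [0.6, -0.0, -0.7]
opening: 85.1
gripper_force: 0.0
```

```bash
python3 plan.py 647.5 10.3 155 1 17
```

```text
t 24.9 p [556.3 317.2 154.6] yaw 13.0 axis [ 0.001  0.001 -1.   ] open 85.1 gf 0.0 F [ 0.6 -0.  -0.7] j [0.46 0.57 1.33 0.   1.25 0.23]
N=17: az 0.141 dx -0.621 dy 0.100 dz -0.001
```

>>> step_arm --motion '[0, 0, 0.141, -0.621, 0.1, 0, 85, 0, 0, 0.141, -0.621, 0.1, 0, 85, 0, 0, 0.141, -0.621, 0.1, 0, 85, 0, 0, 0.141, -0.621, 0.1, 0, 85, 0, 0, 0.141, -0.621, 0.1, 0, 85, 0, 0, 0.141, -0.621, 0.1, 0, 85, 0, 0, 0.141, -0.621, 0.1, 0, 85, 0, 0, 0.141, -0.621, 0.1, 0, 85, 0, 0, 0.141, -0.621, 0.1, 0, 85, 0, 0, 0.141, -0.621, 0.1, 0, 85, 0, 0, 0.141, -0.621, 0.1, 0, 85, 0, 0, 0.141, -0.621, 0.1, 0, 85, 0, 0, 0.141, -0.621, 0.1, 0, 85, 0, 0, 0.141, -0.621, 0.1, 0, 85, 0, 0, 0.141, -0.621, 0.1, 0, 85, 0, 0, 0.141, -0.621, 0.1, 0, 85, 0, 0, 0.141, -0.621, 0.1, 0, 85, 0, 0, 0, 0, 0, 0, 85, 0, 0, 0, 0, 0, 0, 85]'

```text
t: 26.75
tcp_pos: [647.3, 9.7, 153.7]
tool_rot: [-2.202, -2.24, -0.0]
contact_force: [-0.9, -0.6, -0.5]
opening: 84.9
gripper_force: 0.0
```

```bash
python3 plan.py 647.5 10.3 95 1 2;  python3 - <<'E'
from h import *
T=arm.grab_frame("top");S=arm.grab_frame("side")
cv2.imwrite("pics/c8.png",cv2.resize(np.hstack([T[190:350,110:270],S[190:420,230:430][:160] ,S[260:420,250:430]])[:,:,::-1],None,fx=1.48,fy=2))
E
```

```text
t 26.8 p [647.3   9.7 153.7] yaw 1.0 axis [-0.  0. -1.] open 84.9 gf 0.0 F [-0.9 -0.6 -0.5] j [-0.04  0.58  1.3   0.    1.26 -0.06]
N=2: az -0.001 dx 0.010 dy 0.003 dz 0.978
```

View pics/c8.png

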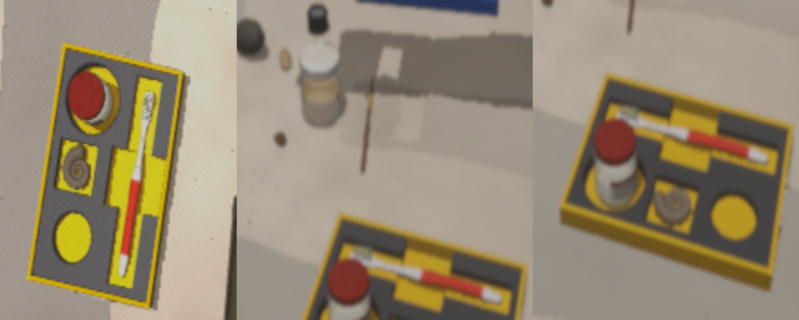

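The solvent jar is seated and the toothbrush is centred in its groove. Next is the resin jar.

>>> step_arm --motion '[0, 0, 0, 0.02, 0.01, 0.9, 85, 0, 0, 0, 0, 0, 0.7, 85, 0, 0, 0, 0, 0, 0.6, 85, 0, 0, 0, 0, 0, 0.6, 85, 0, 0, 0, 0, 0, 0.5, 85, 0, 0, 0, 0, 0, 0.45, 85, 0, 0, 0, 0, 0, 0, 85, 0, 0, 0, 0, 0, 0, 72, 0, 0, 0, 0, 0, 0, 65, 0, 0, 0, 0, 0, 0, 58, 0, 0, 0, 0, 0, 0, 50, 0, 0, 0, 0, 0, 0, 50, 0, 0, 0, 0, 0, 0, 50, 0, 0, 0, 0, 0, 0, 50]' --squeeze 45

```text
t: 28.25
tcp_pos: [648.3, 10.9, 42.6]
tool_rot: [2.2, 2.24, 0.003]
contact_force: [-1.1, 1.0, 6.6]
opening: 58.7
gripper_force: 46.9
```

```bash
python3 plan.py 581.8 -273.8 125 1 12; python3 plan.py 581.8 -273.8 125 -12 14 |tail -1
```

```text
t 28.2 p [648.3  10.9  42.6] yaw 1.0 axis [ 0.002  0.    -1.   ] open 58.7 gf 46.9 F [-1.1  1.   6.6] j [-0.04  0.71  1.37  0.    1.06 -0.06]
N=12: az 0.001 dx -0.788 dy -0.199 dz -0.229
N=14: az 0.186 dx -0.691 dy -0.099 dz -0.196
```

>>> step_arm --motion '[0, 0, 0, 0, 0, -0.4, 50, 0, 0, 0, 0, 0, -0.8, 50, 0, 0, 0, 0, 0, -0.8, 50, 0, 0, 0, 0, 0, -0.5, 50, 0, 0, 0, -0.4, -0.1, -0.1, 50, 0, 0, 0, -0.788, -0.199, 0, 50, 0, 0, 0, -0.788, -0.199, 0, 50, 0, 0, 0, -0.788, -0.199, 0, 50, 0, 0, 0, -0.788, -0.199, 0, 50, 0, 0, 0, -0.788, -0.199, 0, 50, 0, 0, 0, -0.788, -0.199, 0, 50, 0, 0, 0, -0.788, -0.199, 0, 50, 0, 0, 0, -0.788, -0.199, 0, 50, 0, 0, 0, -0.788, -0.199, 0, 50, 0, 0, 0, -0.788, -0.199, 0, 50, 0, 0, 0, -0.788, -0.199, 0, 50, 0, 0, 0, -0.4, -0.1, 0, 50, 0, 0, 0, 0, 0, 0, 50, 0, 0, 0, 0, 0, 0, 50]'

```text
t: 30.15
tcp_pos: [580.9, -274.0, 118.8]
tool_rot: [-2.201, -2.241, 0.0]
contact_force: [-0.7, 0.2, -1.8]
opening: 58.6
gripper_force: 48.6
```

```bash
python3 plan.py 581.8 -273.8 47 1 4;  python3 - <<'E'
from h import *
S=arm.grab_frame("side");T=arm.grab_frame("top")
cv2.imwrite("pics/c9.png",cv2.resize(np.hstack([S[100:220,280:430],T[190:310,420:530]])[:,:,::-1],None,fx=3,fy=3))
E
```

```text
t 30.1 p [ 580.9 -274.   118.8] yaw 1.0 axis [-0.001  0.001 -1.   ] open 58.6 gf 48.6 F [-0.7  0.2 -1.8] j [-0.5   0.61  1.35  0.    1.19 -0.52]
N=4: az 0.001 dx 0.002 dy 0.008 dz 0.598
```

View pics/c9.png

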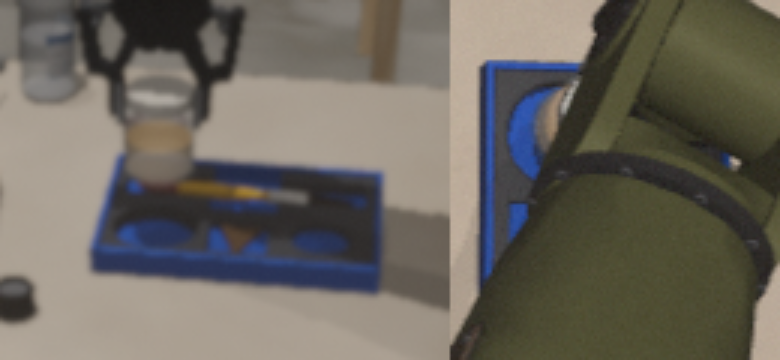

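The jar is upright over the blue well. Lowering it slowly.

>>> step_arm --motion '[0, 0, 0, 0, 0.03, 0.6, 50, 0, 0, 0, 0, 0, 0.6, 50, 0, 0, 0, 0, 0, 0.4, 50, 0, 0, 0, 0, 0, 0.25, 50, 0, 0, 0, 0, 0, 0.2, 50, 0, 0, 0, 0, 0, 0.15, 50, 0, 0, 0, 0, 0, 0.15, 50, 0, 0, 0, 0, 0, 0, 50, 0, 0, 0, 0, 0, 0, 50]'

```text
t: 31.15
tcp_pos: [582.1, -274.6, 49.0]
tool_rot: [2.201, 2.241, 0.0]
contact_force: [-0.1, 0.5, -0.6]
opening: 58.3
gripper_force: 48.7
```

>>> step_arm --motion '[0, 0, 0, 0, 0, 0.06, 50, 0, 0, 0, 0, 0, 0, 50, 0, 0, 0, 0, 0, 0, 50]'

```text
t: 31.45
tcp_pos: [581.9, -274.5, 47.0]
tool_rot: [2.201, 2.241, 0.0]
contact_force: [0.1, 0.7, -1.6]
opening: 59.0
gripper_force: 48.7
```

>>> step_arm --motion '[0, 0, 0, 0, 0, 0, 60, 0, 0, 0, 0, 0, 0, 64, 0, 0, 0, 0, 0, 0, 70, 0, 0, 0, 0, 0, 0, 78, 0, 0, 0, 0, 0, 0, 84, 0, 0, 0, 0, 0, -0.4, 85, 0, 0, 0, 0, 0, -0.8, 85, 0, 0, 0, 0, 0, -0.9, 85, 0, 0, 0, 0, 0, -0.9, 85, 0, 0, 0, 0, 0, -0.5, 85, 0, 0, 0, 0, 0, 0, 85]'

```text
t: 32.55
tcp_pos: [582.7, -274.9, 154.6]
tool_rot: [2.198, 2.239, 0.002]
contact_force: [-0.7, -0.5, -0.0]
opening: 84.7
gripper_force: 0.0
```

```bash
python3 plan.py 681 -154.5 110 -10 8
```

```text
t 32.5 p [ 582.7 -274.9  154.6] yaw 1.0 axis [ 0.004 -0.002 -1.   ] open 84.7 gf 0.0 F [-0.7 -0.5 -0. ] j [-0.5   0.57  1.32  0.    1.25 -0.52]
N=8: az 0.276 dx 0.528 dy 0.376 dz 0.186
```

>>> step_arm --motion '[0, 0, 0.276, 0.528, 0.376, 0, 70, 0, 0, 0.276, 0.528, 0.376, 0, 70, 0, 0, 0.276, 0.528, 0.376, 0, 65, 0, 0, 0.276, 0.528, 0.376, 0.1, 65, 0, 0, 0.276, 0.528, 0.376, 0.3, 65, 0, 0, 0.276, 0.528, 0.376, 0.5, 65, 0, 0, 0.276, 0.528, 0.376, 0.6, 65, 0, 0, 0.276, 0.528, 0.376, 0.6, 65, 0, 0, 0, 0, 0, 0.5, 65, 0, 0, 0, 0, 0, 0, 65, 0, 0, 0, 0, 0, 0, 65]'

```text
t: 33.65
tcp_pos: [679.7, -154.9, 73.7]
tool_rot: [-2.406, -2.019, 0.001]
contact_force: [-0.6, -0.1, 0.7]
opening: 65.1
gripper_force: 0.0
```

```bash
python3 plan.py 681 -154.5 13 -10 4;  python3 - <<'E'
from h import *
S=arm.grab_frame("side");T=arm.grab_frame("top")
cv2.imwrite("pics/c10.png",cv2.resize(np.hstack([S[100:250,240:430],T[180:330,400:530]])[:,:,::-1],None,fx=2.4,fy=2.4))
print(proj("side",(681,-154.5,0)),proj("side",arm.read_state()["tcp_pos"]))
E
```

```text
t 33.6 p [ 679.7 -154.9   73.7] yaw -10.0 axis [-0.001  0.    -1.   ] open 65.1 gf 0.0 F [-0.6 -0.1  0.7] j [-0.28  0.78  1.18 -0.    1.19 -0.1 ]
N=4: az -0.001 dx 0.005 dy 0.010 dz 0.506
[287.18191301 204.05722945] [286.3038259  178.36583996]
```

View pics/c10.png

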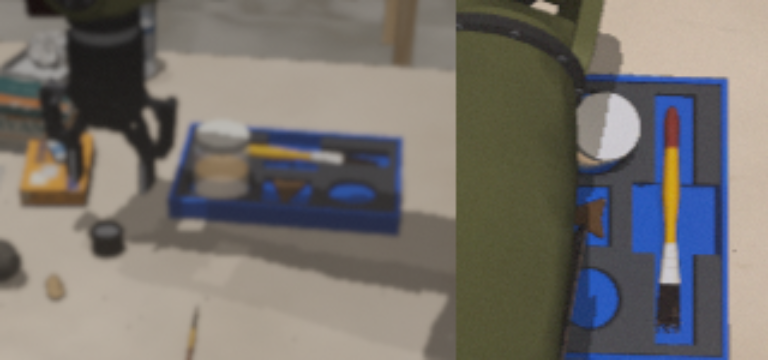

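The resin jar is seated and the fingers are centred on the loupe.

>>> step_arm --motion '[0, 0, 0, 0.01, 0.04, 0.6, 65, 0, 0, 0, 0, 0, 0.6, 65, 0, 0, 0, 0, 0, 0.5, 65, 0, 0, 0, 0, 0, 0.34, 60, 0, 0, 0, 0, 0, 0, 50, 0, 0, 0, 0, 0, 0, 42, 0, 0, 0, 0, 0, 0, 36, 0, 0, 0, 0, 0, 0, 28, 0, 0, 0, 0, 0, 0, 28, 0, 0, 0, 0, 0, 0, 28, 0, 0, 0, 0, 0, 0, 28]' --squeeze 40

```text
t: 34.85
tcp_pos: [682.0, -154.2, 13.9]
tool_rot: [2.406, 2.018, 0.002]
contact_force: [-0.7, -0.3, 6.7]
opening: 33.5
gripper_force: 39.9
```

```bash
python3 plan.py 411.9 339.1 140 20 24
```

```text
t 34.9 p [ 682.  -154.2   13.9] yaw -10.0 axis [ 0.002 -0.    -1.   ] open 33.5 gf 39.9 F [-0.7 -0.3  6.7] j [-0.27  0.85  1.2   0.    1.09 -0.1 ]
N=24: az -0.250 dx 0.720 dy -0.325 dz -0.175
```

>>> step_arm --motion '[0, 0, 0, 0, 0, -0.3, 28, 0, 0, 0, 0, 0, -0.8, 28, 0, 0, 0, 0, 0, -0.9, 28, 0, 0, 0, 0, 0, -0.9, 28, 0, 0, 0, 0, 0, -0.9, 28, 0, 0, -0.25, 0.72, -0.325, 0, 28, 0, 0, -0.25, 0.72, -0.325, 0, 28, 0, 0, -0.25, 0.72, -0.325, 0, 28, 0, 0, -0.25, 0.72, -0.325, 0, 28, 0, 0, -0.25, 0.72, -0.325, 0, 28, 0, 0, -0.25, 0.72, -0.325, 0, 28, 0, 0, -0.25, 0.72, -0.325, 0, 28, 0, 0, -0.25, 0.72, -0.325, 0, 28, 0, 0, -0.25, 0.72, -0.325, 0, 28, 0, 0, -0.25, 0.72, -0.325, 0, 28, 0, 0, -0.25, 0.72, -0.325, 0, 28, 0, 0, -0.25, 0.72, -0.325, 0, 28, 0, 0, -0.25, 0.72, -0.325, 0, 28, 0, 0, -0.25, 0.72, -0.325, 0, 28]'

```text
t: 36.75
tcp_pos: [554.9, 152.2, 127.3]
tool_rot: [2.07, 2.363, 0.0]
contact_force: [-0.5, -1.1, -0.0]
opening: 33.7
gripper_force: 40.0
```

```bash
python3 plan.py 411.9 339.1 110 20 10
```

```text
t 36.8 p [554.9 152.2 127.3] yaw 7.5 axis [ 0.  0. -1.] open 33.7 gf 40.0 F [-0.5 -1.1 -0. ] j [0.2  0.46 1.56 0.   1.13 0.07]
N=10: az -0.249 dx 0.716 dy -0.323 dz 0.058
```

>>> step_arm --motion '[0, 0, -0.249, 0.716, -0.323, 0, 28, 0, 0, -0.249, 0.716, -0.323, 0, 28, 0, 0, -0.249, 0.716, -0.323, 0, 28, 0, 0, -0.249, 0.716, -0.323, 0, 28, 0, 0, -0.249, 0.716, -0.323, 0, 28, 0, 0, -0.249, 0.716, -0.323, 0.1, 28, 0, 0, -0.249, 0.716, -0.323, 0.2, 28, 0, 0, -0.249, 0.716, -0.323, 0.3, 28, 0, 0, -0.249, 0.716, -0.323, 0.4, 28, 0, 0, -0.249, 0.716, -0.323, 0.4, 28, 0, 0, 0, 0, 0, 0.3, 28, 0, 0, 0, 0, 0, 0, 28, 0, 0, 0, 0, 0, 0, 28]'

```text
t: 38.05
tcp_pos: [413.2, 337.9, 76.2]
tool_rot: [1.804, 2.572, 0.0]
contact_force: [-0.0, 1.0, -0.6]
opening: 33.5
gripper_force: 40.0
```

```bash
python3 plan.py 411.9 339.1 27 20 4;  python3 - <<'E'
from h import *
S=arm.grab_frame("side");T=arm.grab_frame("top")
cv2.imwrite("pics/c11.png",cv2.resize(np.hstack([S[260:430,260:440],T[200:370,110:250]])[:,:,::-1],None,fx=2.4,fy=2.4))
E
```

```text
t 38.0 p [413.2 337.9  76.2] yaw 19.9 axis [ 0.  0. -1.] open 33.5 gf 40.0 F [-0.   1.  -0.6] j [ 0.62  0.45  1.71 -0.    0.98  0.27]
N=4: az -0.005 dx 0.013 dy -0.007 dz 0.410
```

View pics/c11.png

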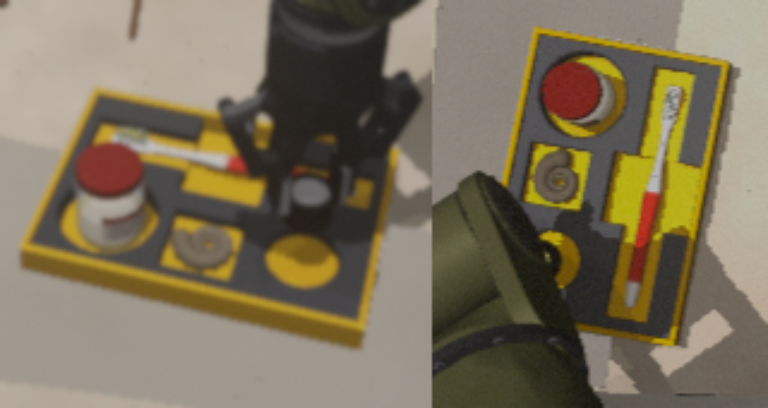

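The loupe is upright over the small yellow well. Lowering it.

>>> step_arm --motion '[0, 0, 0, 0.03, -0.02, 0.5, 28, 0, 0, 0, 0.02, -0.01, 0.4, 28, 0, 0, 0, 0, 0, 0.3, 28, 0, 0, 0, 0, 0, 0.2, 28, 0, 0, 0, 0, 0, 0.15, 28, 0, 0, 0, 0, 0, 0.1, 28, 0, 0, 0, 0, 0, 0, 28, 0, 0, 0, 0, 0, 0, 28]'

```text
t: 38.95
tcp_pos: [411.4, 339.5, 26.5]
tool_rot: [1.803, 2.573, 0.0]
contact_force: [0.3, -0.0, -0.2]
opening: 33.4
gripper_force: 40.0
```

>>> step_arm --motion '[0, 0, 0, 0, 0, 0, 36, 0, 0, 0, 0, 0, 0, 42, 0, 0, 0, 0, 0, 0, 50, 0, 0, 0, 0, 0, 0, 55, 0, 0, 0, 0, 0, -0.3, 55, 0, 0, 0, 0, 0, -0.8, 55, 0, 0, 0, 0, 0, -0.9, 55, 0, 0, 0, 0, 0, -0.9, 55, 0, 0, 0, 0, 0, -0.9, 55, 0, 0, 0, -0.9, 0, 0, 55, 0, 0, 0, -0.9, 0, 0, 55, 0, 0, 0, -0.9, 0, 0, 55, 0, 0, 0, -0.9, 0, 0, 55, 0, 0, 0, -0.9, 0, 0, 55, 0, 0, 0, -0.9, 0, 0, 55, 0, 0, 0, -0.9, 0, 0, 55, 0, 0, 0, -0.9, 0, 0, 55, 0, 0, 0, -0.9, 0, 0, 55, 0, 0, 0, 0, 0, 0, 55, 0, 0, 0, 0, 0, 0, 55]'

```text
t: 40.95
tcp_pos: [494.2, 110.8, 140.7]
tool_rot: [1.805, 2.571, 0.001]
contact_force: [-0.8, -0.1, -0.0]
opening: 55.1
gripper_force: 0.0
```

Run:
```python
from h import *
S=arm.grab_frame("side");T=arm.grab_frame("top")
a=np.hstack([T[195:355,115:275],T[195:355,400:540]]); b=np.hstack([S[280:420,255:435],S[120:260,300:420]])
cv2.imwrite("pics/c12.png",np.vstack([cv2.resize(x[:,:,::-1],None,fx=2,fy=1.9) for x in(a,b)]))
s=arm.read_state();print(s["t"],s["tcp_pos"])
# well/lid/loupe check in top view, world
c=blob(T,(0,100,40),(8,255,255),(150,195,60,60)); print("solv lid",unproj("top",cv2.fitEllipse(c)[0],71),"well 556/317")
```

```text
41.05 [493.96757201 111.63256863 140.54572948]
solv lid [553.7137111  317.60359657  71.        ] well 556/317
```

View pics/c12.png

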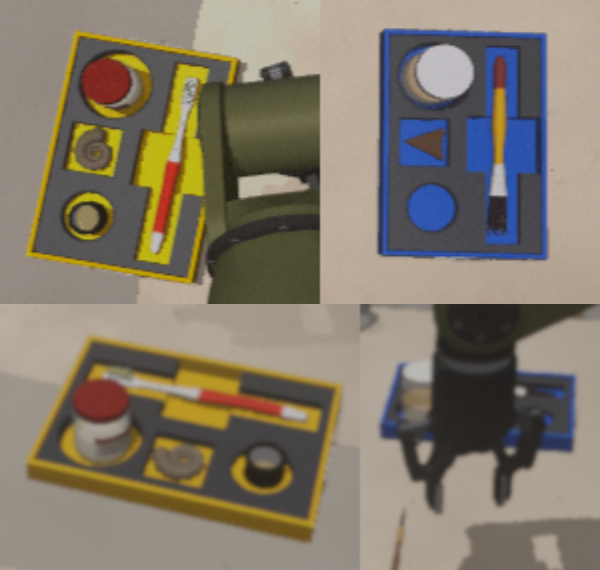

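The picture shows everything in its own cut-out: both jars upright, the loupe in the small yellow well, both brushes in their grooves and the fossils in place. The arm is clear.

```bash
python3 -c "
from workcell import arm
print(arm.sign_off())"
```

```text
the job is handed in; nothing more can be done
None
```

Both treatment kits are made up and the job is handed in at about 41 s of the 125 s allowed; the last pictures showed every item in its cut-out and both fossils in place, but the hand-in gave back no verdict.

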